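Press a tin lid home in the hand fly press

ROBOT

A 6-joint arm with a two-finger parallel gripper is mounted at the origin on the work surface. World frame = base frame: x ahead of the robot, y to its left, z up, the work surface at z = 0. Lengths are in m, angles in rad, forces in N, time in s.
With the tool pointing down it reaches from about 0.425 to 0.95 m from the base axis. Payload 3.5 kg.
Tool frame: the origin (TCP) lies midway between the tips of the shut fingers; the grasp point (between the pads) lies 19 mm behind it; z points along the fingers, y is the line along which they close (so a half turn about z gives the same grasp; the last joint's range is limited). The gripper opens to 85 mm and grips with 20 to 120 N. Pads are 22 mm wide; open, the fingers measure 114 mm over their backs; the gripper's body (76 mm by 85 mm) begins 54 mm behind the grasp point. The pads swing forward as they close: fully open they stand 13 mm farther back than shut.
Start: joints at [-1.252, 0.286, 1.577, -0, 1.279, -0.15], TCP at [0.305, -0.602, 0.206] pointing down, gripper open.
Joint ranges: [-2.77, 2.77], [-0.9, 2.22], [0.21, 2.48], [-1.53, 4.67], [0.24, 2.81], [-2.84, 2.84]. Speed limits (rad/s): [2.79, 2.79, 3.14, 3.14, 3.14, 3.14].

INTERFACE

Orientations are given as a unit quaternion [x, y, z, w].
In Python, from plant import ctrl gives the robot as it stands. The module is installed in compiled form; this text tells all that it offers.
- The arm moves only by the shell command python3 -m inch 'ROWS' [FORCE]. ROWS is JSON, a list of rows, each a list of 5 numbers: the closure, from 0 (fully open) to 1 (shut), then the shift along the tool's x, y, z in m, then the turn about the tool's z in degrees. A call has 1 to 5 rows; each row is the pose to reach, as a shift and turn from the pose commanded when the call began, along the tool's axes at that moment; what a row does not reach only later rows make up. A row lasts 1/12 s, in which the tool goes at most 41.7 mm and 7.16 degrees, less where a joint would pass 70% of its speed; a pose out of reach is approached as far as the arm can. A call with a gripper value outside its range is refused whole. The fingers move at their own pace and stop on an object; FORCE is the grip in N (left out, the last holds). Time passes only in rows, so rows that repeat a pose let the fingers close. It gives the time, the measured TCP pose, the force, the opening and the grip force at its end, in the units of the state.
- ctrl.get_state(): the state, without advancing time (a new reading comes with each control period).
- ctrl.read_camera(name): name is "side" or "top" or "wrist"; returns a dict with "pixels" (480x640x3 uint8, red, green, blue), "depth" (480x640 float32, m along the optical axis (not along the pixel's ray), 0 where there is no reading), "fx", "fy", "cx", "cy" (pixels), "xyz" and "rotation" of the camera in the world; the wrist camera has in their place "mount" (4x4, takes a point from camera to tool coordinates, whose origin is the TCP and whose axes are the flange's). Camera axes: x right, y down, z forward; pixel columns grow to the right and rows downward; lengths in m; the calibration is good to about 2 mm. A picture is of the moment at which its call begins: read the wrist's pose just before it.
- ctrl.sign_off(): hands the job in; it is judged then, once.
Trained networks look in a picture, given as the dict that the camera call returned (one of the last four; its "shot" number tells which), for a name from the list of things; names that differ only in an ending like _2 or _b are one class to them, and where a whole thing is asked for, a point or a joint stands for the part that bears it (a point fixed in the world has none). Each returns a list of dicts, best first, with "score" (0 to 1); they miss things now and then, are a little off and sometimes report something else, mostly with a low value. They report only what shows in the picture. A call takes as long as a camera call. They do not tell look-alikes from the thing itself.
- ctrl.spot_in(query, picture): "at" ([column, row] in pixels, amid what is visible of it).
- ctrl.tip_of(query, picture): "at" ([column, row] in pixels: a listed point, or the origin of a listed thing).
The state is a dict: "time": time; "qpos": joint angles; "dq": joint speeds; "joint_efforts": joint torques, N m; "eef_pos": TCP position; "tcp_rot": TCP orientation; "contact_force": force on the tool from outside, world axes, zero at the start; "wrist_torque": the same for the moment, N m; "opening": opening from 0.0 (shut) to 1.0 (fully open); "finger_force": force on a finger pad.
Only numpy, scipy, OpenCV 4.12 (cv2) and the standard library are available. Lean on these libraries where they do the work, as an engineer would, in place of code of your own. Each camera call takes 0.05 s, during which the arm holds its last target. There are 200 camera calls.

TASK

Stand the low tin whose lid is sticking up in the round nest of the press's tray and let go, slide the tray fully home under the press, then turn the crank steadily by its grip, clockwise seen from above, until the lid is pressed fully home and the crank comes up firm. Stop there without crushing the tin, leave the tin and tray in the press, let go, and leave the other goods where they stand.

Things in the scene. Friction and masses are not known exactly. Their poses are not given: they have to be found in the camera images.
- press: Grey hand fly press fixed to the table, standing at a different place and yaw each time. Origin on the table straight under the spindle; z up. The tray slides along the press's y: +y is the loading side, -y is into the press. A 75 mm wide beam, top 215 mm above the table, reaches from the column (at -y) to 37 mm on the +y side of the spindle. The bed carries the tray and reaches 230 mm to +y.
- spindle (a point): Point on the vertical spindle axis, 270 mm above the table, level with the middle of the crank's grip. The nest must come straight under it.
- crank_grip (a point): Middle of the crank's grip: an upright black cylinder, 24 mm in diameter, 54 mm tall, 270 mm above the table, with the steel crank arm 27 mm below this point. It spins freely on its pin and goes round the spindle in a level circle of radius 60 mm, clear of the beam.
- crank (a joint): Crank angle, rad, growing clockwise seen from above; at 0 the grip points to the press's -y, at pi/2 to its -x (start 0 to 1.2). One turn lowers the head 45 mm. The rubber foot under the head has a height setting that differs each time and is not measured: it meets the lid at a crank angle between 9.5 and 11.5, which must be felt. The crank stays where it is left.
- nest (a point): Middle of the round nest on the sliding tray, on its floor, 24 mm above the table. The nest is a black ring 68 mm inside, 84 mm outside, 7 mm high. The tray starts 150 to 170 mm out towards the press's +y and has its stop where the nest is under the spindle; it slides with about 2 N.
- tray_handle (a point): Upright black post on the tray's outer end, 20 mm in diameter, top 70 mm above the table; this point is 52 mm above the table, 120 mm from the nest's middle towards the press's +y.
- tin_center (a point): Low round metal tin with a paper band, standing on the table, 60 mm in diameter, 150 to 310 g; this point is on its axis, 30 mm above its underside; z up. The body is 50 mm tall below the lid, which is 62 mm in diameter and stiff: it takes 60 N to move. Take the tin by its body, below the lid.
- lid_top (a point): Middle of the top of the tin's lid: 66 mm above the tin's underside at the start, 60 mm when home. Force along the circle at the crank's grip, counted from its level when idle: 6 N more while the foot pushes the lid down its 6 mm (0.8 rad), then about 1 N more for each mm of travel of the grip once it is home. At 10 to 13 N over idle it is home and firm; above 16 N the tin is crushed.
- canister: Bystander: tall cardboard canister, 62 mm in diameter, 117 mm tall, origin at the underside. Stands near the tin (they swap places).
- small_jar: Bystander: small amber jar, 48 mm in diameter, 59 mm tall, origin at the underside. Stands near the tin (they swap places).
- bangles: Bystander: wooden ring, 72 mm in diameter, 30 mm tall, origin at the underside.
- nut_jar: Bystander: glass jar, 80 mm in diameter, 110 mm tall, origin at the underside.
Things that resemble listed ones, but are neither listed nor needed, are in the scene too. Of the things that look like the part that bears tin_center, the middle-sized one is meant.

How it is judged:
By the outcome, as a careful person would: the job done as asked, in the order asked, and still so for the second after the job is handed in, with the robot touching nothing.
It also fails if it takes over 72 s, if anything falls off the work surface, if the arm or the gripper's body presses on something with over 40 N, if the wrist force passes 120 N, or if a joint passes its speed limit or range.

## Working session

There is one attempt and no reset: what is moved stays moved. The work goes in short steps, Python scripts to look and compute and a shell command to move; the robot and the scene stay as the last step left them, time stands still between calls to the robot, and variables do not carry over. Pictures are saved under pics/ and viewed, at most 10 in all, crops included, and the job is handed in when it is done.

```bash
mkdir -p pics; cat > h.py <<'E'
import numpy as np, cv2
from scipy.spatial.transform import Rotation as R
from plant import ctrl
def shot(name,save=None):
    s=ctrl.get_state(); p=ctrl.read_camera(name)
    if name=='wrist':
        T=np.eye(4);T[:3,:3]=R.from_quat(s['tcp_rot']).as_matrix();T[:3,3]=s['eef_pos'];T=T@np.array(p['mount'])
    else:
        T=np.eye(4);r=np.array(p['rotation']);T[:3,:3]=r if r.shape==(3,3) else R.from_quat(r).as_matrix();T[:3,3]=p['xyz']
    p['T']=T
    if save: cv2.imwrite(f'pics/{save}.png',p['pixels'][:,:,::-1])
    return p
def ray(p,px):
    d=np.array([(px[0]-p['cx'])/p['fx'],(px[1]-p['cy'])/p['fy'],1.]);return p['T'][:3,3],p['T'][:3,:3]@d
def at_z(p,px,z):
    o,d=ray(p,px);return o+d*(z-o[2])/d[2]
def at_depth(p,px):
    u,v=map(int,np.round(px));w=p['depth'][v-2:v+3,u-2:u+3];w=w[w>0]
    o,d=ray(p,px);return o+d*np.median(w) if len(w) else None
def proj(p,X):
    c=np.linalg.inv(p['T'])@np.append(X,1);return [p['fx']*c[0]/c[2]+p['cx'],p['fy']*c[1]/c[2]+p['cy']]
def tool(X,rot=None):
    s=ctrl.get_state();return R.from_quat(s['tcp_rot']).inv().apply(np.array(X)-s['eef_pos'])
E
cat > a.py <<'E'
from h import *
np.set_printoptions(precision=4,suppress=True)
Z=dict(spindle=.27,crank_grip=.27,nest=.024,tray_handle=.052,tin_center=.03,lid_top=.066,press=0,canister=0,small_jar=0)
for n in ['top','side']:
    p=shot(n,n+'0'); print(n,p['T'][:3,3],p['fx'])
    for q,z in Z.items():
        for r in ctrl.tip_of(q,p)[:4]:
            if r['score']>.15: print(q,round(r['score'],2),np.round(r['at']),at_z(p,r['at'],z),at_depth(p,r['at']))
s=ctrl.get_state();print(s['eef_pos'],s['tcp_rot'],s['time'])
E
python3 a.py
```

```text
top [0.3877 0.0747 1.3602] 622.7593911890251
spindle 0.96 [457. 231.] [ 0.5607 -0.1621  0.27  ] [ 0.562  -0.1639  0.2619]
crank_grip 0.76 [486. 242.] [ 0.5396 -0.2127  0.27  ] [ 0.5364 -0.2067  0.2929]
crank_grip 0.65 [366. 154.] [ 0.7022 -0.0027  0.27  ] [ 0.7514 -0.0148  0.0995]
nest 0.58 [298. 247.] [0.5667 0.1296 0.024 ] [0.5606 0.1278 0.0691]
nest 0.57 [357. 251.] [0.5566 0.0027 0.024 ] [0.5565 0.0027 0.0244]
tray_handle 0.61 [299. 250.] [0.5559 0.1276 0.052 ] [0.5536 0.1269 0.0699]
tin_center 0.89 [232. 314.] [0.4236 0.2711 0.03  ] [0.4226 0.2657 0.0663]
tin_center 0.82 [277. 311.] [0.4294 0.175  0.03  ] [0.4288 0.1734 0.0513]
tin_center 0.78 [242. 375.] [0.2975 0.2473 0.03  ] [0.3015 0.2395 0.0902]
lid_top 0.96 [276. 312.] [0.4257 0.1746 0.066 ] [0.4261 0.1757 0.0505]
lid_top 0.82 [241. 376.] [0.2967 0.2455 0.066 ] [0.2984 0.2423 0.0903]
lid_top 0.72 [229. 311.] [0.4292 0.272  0.066 ] [0.4292 0.272  0.0664]
lid_top 0.41 [230. 314.] [0.4226 0.2691 0.066 ] [0.4226 0.2689 0.0673]
press 0.73 [430. 250.] [ 0.561  -0.1585  0.    ] [ 0.5344 -0.1226  0.2091]
canister 0.74 [458. 231.] 
[... 566 characters left out ...]
0. 276.] [0.5657 0.1196 0.052 ] [0.5651 0.1136 0.0587]
tin_center 0.84 [273. 237.] [0.4213 0.2706 0.03  ] [0.4234 0.2489 0.0504]
tin_center 0.83 [218. 244.] [0.2944 0.2584 0.03  ] [0.3079 0.2037 0.0821]
tin_center 0.6 [274. 274.] [0.4243 0.1552 0.03  ] [0.4247 0.1513 0.0342]
lid_top 0.73 [275. 223.] [0.4289 0.2786 0.066 ] [0.4286 0.2813 0.0636]
lid_top 0.63 [274. 262.] [0.4284 0.1574 0.066 ] [0.4268 0.1739 0.0489]
lid_top 0.62 [214. 225.] [0.2884 0.2808 0.066 ] [0.2944 0.2564 0.0876]
canister 0.37 [342. 331.] [0.5616 0.0185 0.    ] [ 0.5434 -0.1673  0.2564]
small_jar 0.83 [298. 212.] [0.4794 0.3945 0.    ] [0.4796 0.3859 0.0074]
[ 0.305  -0.6022  0.2062] [ 0.9727  0.2323 -0.      0.    ] 1.0
```

View pics/top0.png

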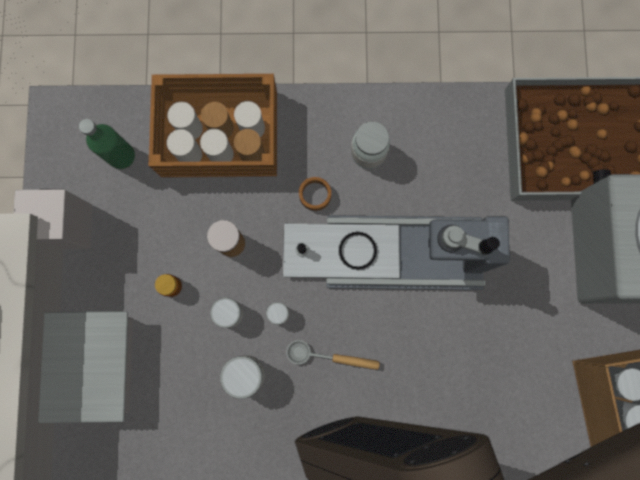

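View pics/side0.png

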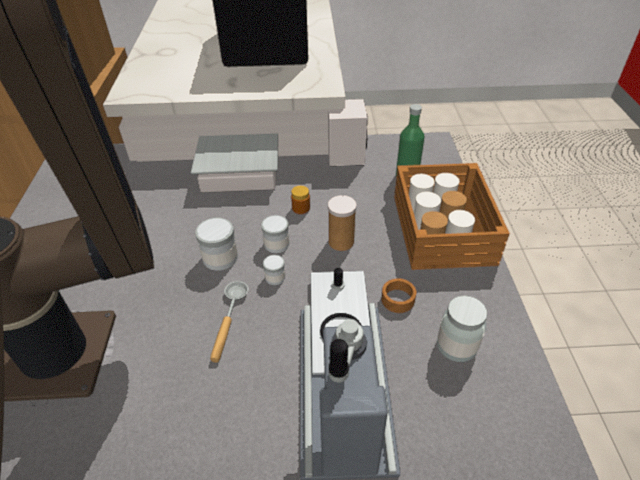

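The middle-sized tin is at top-image pixel (226,313), with the small one at (277,313) and the large one at (241,376). The nest is at (357,251), the handle at (301,249), the spindle at (455,237) and the grip at (488,243). The press's +y runs nearly along world +y.

```bash
python3 -m inch '[[0,0.02,-0.02,-0.01,-7],[0,0.04,-0.04,-0.02,-14],[0,0.06,-0.06,-0.03,-21],[0,0.08,-0.08,-0.04,-28],[0,0.1,-0.1,-0.05,-35]]' 40
python3 -m inch '[[0,0.03,0,0,-7],[0,0.06,0,0,-14],[0,0.09,0,0,-21],[0,0.12,0,0,-28.1],[0,0.15,0,0,-28.1]]'
python3 -m inch '[[0,0.04,0,0,0],[0,0.08,0,0,0],[0,0.12,0,0,0],[0,0.16,0,0,0],[0,0.2,0,0,0]]'
python3 -m inch '[[0,0.04,0,0,0],[0,0.08,0,0,0],[0,0.12,0,0,0],[0,0.16,0,0,0],[0,0.2,0,0,0]]'
python3 -m inch '[[0,0.04,0,0,0],[0,0.08,0,0,0],[0,0.12,0,0,0],[0,0.12,0,0,0]]'
cat > b.py <<'E'
from h import *
import sys
np.set_printoptions(precision=4,suppress=True)
Z=dict(spindle=.27,crank_grip=.27,nest=.024,tray_handle=.052,tin_center=.03,lid_top=.066)
p=shot('wrist',sys.argv[1])
for q in sys.argv[2:]:
    for r in ctrl.tip_of(q,p)[:3]:
        if r['score']>.15:
            X=at_z(p,r['at'],Z[q]); print(q,round(r['score'],2),np.round(r['at']),X,at_depth(p,r['at']),'tool',tool(X))
s=ctrl.get_state();print(s['eef_pos'],s['tcp_rot'],s['time'],s['contact_force'])
E
python3 b.py w1 tin_center lid_top nest tray_handle
```

```text
time: 1.42
eef_pos: [0.3492, -0.4665, 0.2566]
tcp_rot: [0.856, 0.516, 0.0, 0.0]
contact_force: [0.4, -0.1, 0.5]
opening: 0.999
finger_force: 0.0
time: 1.83
eef_pos: [0.4202, -0.3341, 0.2564]
tcp_rot: [0.706, 0.708, 0.0, 0.0]
contact_force: [0.5, 0.6, 0.6]
opening: 1.002
finger_force: 0.0
time: 2.25
eef_pos: [0.4195, -0.1337, 0.2563]
tcp_rot: [0.708, 0.707, 0.0, 0.0]
contact_force: [0.8, -0.1, 0.4]
opening: 1.001
finger_force: 0.0
time: 2.67
eef_pos: [0.4196, 0.0664, 0.2566]
tcp_rot: [0.707, 0.707, 0.001, 0.001]
contact_force: [0.8, -0.5, 0.4]
opening: 0.998
finger_force: 0.0
time: 3.0
eef_pos: [0.419, 0.1903, 0.2565]
tcp_rot: [0.705, 0.71, 0.001, -0.001]
contact_force: [0.2, -0.6, 0.2]
opening: 0.997
finger_force: 0.0
tin_center 0.64 [325. 214.] [0.425  0.1766 0.03  ] [0.4247 0.1811 0.0507] tool [-0.0093  0.0053  0.2262]
tin_center 0.31 [426. 477.] [ 0.5439 -0.1317  0.03  ] [0.4387 0.2004 0.3628] tool [-0.3179  0.1231  0.2263]
lid_top 0.89 [327. 224.] [0.4256 0.1751 0.066 ] [0.4258 0.1713 0.0506] tool [-0.0096  0.0057  0.1901]
lid_top 0.71 [159. 142.] [0.2875 0.2436 0.066 ] [0.2964 0.2449 0.0902] tool [ 0.0591 -0.1323  0.1901]
lid_top 0.58 [326.  95.] [0.4244 0.2808 0.066 ] [0.4243 0.2808 0.0668] tool [0.0961 0.0046 0.19  ]
nest 0.87 [449. 374.] [0.56   0.0007 0.024 ] [0.4624 0.1821 0.3018] tool [-0.1831  0.14    0.2322]
nest 0.59 [330.  92.] [0.428 0.285 0.024] [0.427  0.2826 0.067 ] tool [0.1011 0.0077 0.2321]
tray_handle 0.76 [474. 276.] [0.5635 0.1226 0.052 ] [0.5565 0.1294 0.0701] tool [-0.0606  0.1433  0.2042]
[0.4203 0.1836 0.2561] [ 0.7079  0.7064 -0.0001  0.0001] 3.25 [-0.8644 -0.1721  0.5433]
```

```bash
cat >> h.py <<'E'
def cloud(p):
    v,u=np.mgrid[0:480,0:640];d=p['depth'];m=d>0
    c=np.stack([(u-p['cx'])/p['fx']*d,(v-p['cy'])/p['fy']*d,d],-1)[m]
    return c@p['T'][:3,:3].T+p['T'][:3,3]
def disc(p,xy,r,z0,z1):
    c=cloud(p);m=(np.hypot(c[:,0]-xy[0],c[:,1]-xy[1])<r)&(c[:,2]>z0)&(c[:,2]<z1)
    k=c[m];(x,y),rad=cv2.minEnclosingCircle((k[:,:2]*1000).astype(np.float32));return np.array([x/1000,y/1000]),rad,k.mean(0),len(k)
E
python3 - <<'E'
from h import *
for n in ['top','wrist']:
    p=shot(n)
    print(n,disc(p,(.425,.274),.045,.058,.072), 'handle',disc(p,(.56,.123),.02,.063,.076),'nest',disc(p,(.558,.002),.05,.0285,.036))
    if n=='top':print('spindle',disc(p,(.56,-.162),.03,.25,.268),'grip',disc(p,(.538,-.214),.03,.28,.31))
E
```

```text
top (array([0., 0.]), 0.0, array([nan, nan, nan]), 0) handle (array([0.5602002 , 0.12372923]), 9.978511810302734, array([0.56007908, 0.12313121, 0.0698495 ]), 70) nest (array([0.55873712, 0.00186226]), 49.34177017211914, array([0.55805705, 0.00230537, 0.03141661]), 397)
spindle (array([ 0.55538776, -0.16567313]), 23.581642150878906, array([ 0.55341101, -0.15912828,  0.25952856]), 173) grip (array([ 0.53388098, -0.21631319]), 11.904661178588867, array([ 0.53335819, -0.21449982,  0.29576044]), 176)
wrist (array([0.42641827, 0.28095621]), 30.883745193481445, array([0.42638699, 0.28144687, 0.06688578]), 5056) handle (array([0.56012341, 0.12341955]), 9.923637390136719, array([0.55901701, 0.12445414, 0.06936617]), 416) nest (array([0.55409082, 0.00293407]), 42.02327346801758, array([5.34337408e-01, 3.11875910e-04, 3.10739185e-02]), 806)h.py:30: RuntimeWarning: Mean of empty slice.
  k=c[m];(x,y),rad=cv2.minEnclosingCircle((k[:,:2]*1000).astype(np.float32));return np.array([x/1000,y/1000]),rad,k.mean(0),len(k)
  ret = um.true_divide(
```

View pics/w1.png

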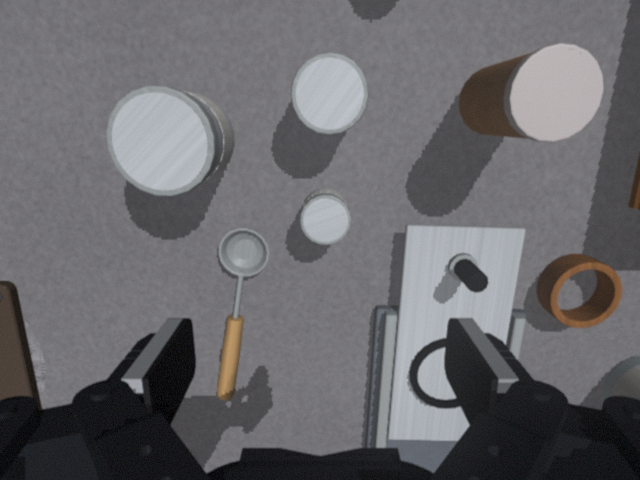

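The target tin is at wrist pixel (330,93), with the handle at (470,272) and the nest at (445,372). I'll move over the tin and take a closer look.

```bash
python3 -m inch '[[0,0.03,0.002,0.02,0],[0,0.06,0.004,0.04,0],[0,0.093,0.006,0.06,0],[0,0.093,0.006,0.06,0],[0,0.093,0.006,0.06,0]]'
cat > c.py <<'E'
from h import *
S=[]
p=shot('wrist');s=ctrl.get_state();c=disc(p,(.426,.277),.045,.058,.075)
print(c,s['eef_pos'],s['contact_force'],'tool',tool([c[0][0],c[0][1],.03]))
E
python3 c.py;python3 c.py
```

```text
time: 3.77
eef_pos: [0.4256, 0.277, 0.1943]
tcp_rot: [0.707, 0.707, -0.002, -0.001]
contact_force: [0.5, -0.8, 0.8]
opening: 0.995
finger_force: 0.0
(array([0.42634595, 0.28114432]), 30.922048568725586, array([0.42635175, 0.28250879, 0.06676877]), 5742) [0.42641383 0.27664839 0.1958288 ] [ 0.3623948   0.28144346 -0.45017871] tool [4.65239753e-03 7.22707749e-05 1.65824481e-01]
(array([0.42628308, 0.28105939]), 31.004255294799805, array([0.42640466, 0.28251523, 0.06680032]), 5693) [0.42692234 0.276493   0.19680129] [ 0.172502   -0.46530355  0.2754694 ] tool [ 0.00459411 -0.00080603  0.16679981]
```

```bash
python3 -m inch '[[0,0.0045,0,0.04,0],[0,0.0045,0,0.08,0],[0,0.0045,0,0.115,0],[0,0.0045,0,0.145,0],[0,0.0045,0,0.165,0]]'
python3 -m inch '[[0,0,0,0.012,0],[0,0,0,0.022,0],[0,0,0,0.026,0],[0.2,0,0,0.026,0],[0.4,0,0,0.026,0]]'
python3 -m inch '[[0.6,0,0,0,0],[0.6,0,0,0,0],[0.6,0,0,0,0],[0.6,0,0,0,0],[0.6,0,0,0,0]]' 40
```

```text
time: 4.28
eef_pos: [0.4259, 0.2801, 0.0295]
tcp_rot: [0.708, 0.706, -0.001, -0.0]
contact_force: [0.1, 0.1, 0.8]
opening: 0.999
finger_force: 0.0
time: 4.7
eef_pos: [0.4275, 0.2823, 0.0066]
tcp_rot: [0.707, 0.707, 0.001, 0.0]
contact_force: [-2.9, -0.5, 3.3]
opening: 0.748
finger_force: 2.5
time: 5.12
eef_pos: [0.4279, 0.2826, 0.007]
tcp_rot: [0.707, 0.707, 0.002, 0.001]
contact_force: [-0.3, 0.4, 6.0]
opening: 0.711
finger_force: 44.1
```

```bash
python3 -m inch '[[0.65,0,0,-0.02,0],[0.65,0,0,-0.05,0],[0.65,0.0,0,-0.09,0],[0.65,0,0,-0.12,0],[0.65,0,0,-0.12,0]]'
cat > n.py <<'E'
from h import *
import sys
for n in sys.argv[1:]:
    p=shot(n,n+'n');g=p['pixels'].max(2);c0=proj(p,[.557,.003,.031])
    m=(g<50).astype(np.uint8);cs,_=cv2.findContours(m,cv2.RETR_LIST,cv2.CHAIN_APPROX_NONE)
    for k in cs:
        if len(k)<40: continue
        e=cv2.fitEllipse(k)
        if np.hypot(e[0][0]-c0[0],e[0][1]-c0[1])<25: 
            X=at_z(p,e[0],.031);print(n,e,X,tool(X))
    print('handle',disc(p,(.56,.123),.02,.063,.076))
s=ctrl.get_state();print(s['eef_pos'],s['opening'],s['contact_force'])
E
python3 n.py top
```

```text
time: 5.53
eef_pos: [0.4303, 0.284, 0.1324]
tcp_rot: [0.707, 0.707, 0.006, 0.003]
contact_force: [1.1, 0.6, -0.5]
opening: 0.712
finger_force: 44.4
top ((357.5101318359375, 250.25555419921875), (34.6319694519043, 35.136966705322266), 111.73468017578125) [0.55773387 0.00239183 0.031     ] [-0.28107773  0.12850114  0.09819593]
handle (array([0.56005334, 0.12335321]), 9.665417671203613, array([0.5599337 , 0.12308349, 0.06956109]), 70)
[0.42856109 0.28319379 0.12910365] 0.7099286194628215 [-0.88785768  0.10949793 -2.08470764]
```

```bash
python3 -m inch '[[0.65,-0.03,0.015,0,0],[0.65,-0.065,0.03,0,0],[0.65,-0.1,0.045,0,0],[0.65,-0.135,0.06,0,0],[0.65,-0.17,0.08,0,0]]'
python3 -m inch '[[0.65,-0.035,0.015,0,0],[0.65,-0.065,0.03,0,0],[0.65,-0.09,0.04,0,0],[0.65,-0.109,0.05,0,0],[0.65,-0.109,0.05,0,0]]'
python3 -m inch '[[0.65,0,0,0.02,0],[0.65,0,0,0.04,0],[0.65,0,0,0.055,0],[0.65,0,0,0.07,0],[0.65,0,0,0.07,0]]'
python3 - <<'E'
from h import *
p=shot('side');u,v=map(int,proj(p,[.557,.0,.05]));cv2.imwrite('pics/s1.png',cv2.resize(p['pixels'][max(v-80,0):v+80,u-100:u+100,::-1],(800,640))[:600])
p=shot('wrist','w2')
for i in range(3):s=ctrl.get_state();print(s['eef_pos'],s['contact_force'])
E
```

```text
time: 6.0
eef_pos: [0.5039, 0.1106, 0.1224]
tcp_rot: [0.707, 0.707, -0.002, -0.002]
contact_force: [1.4, 0.3, -2.6]
opening: 0.708
finger_force: 44.4
time: 6.42
eef_pos: [0.5561, -0.0005, 0.1228]
tcp_rot: [0.709, 0.705, -0.001, -0.001]
contact_force: [-0.2, 0.3, -1.8]
opening: 0.709
finger_force: 44.4
time: 6.83
eef_pos: [0.551, 0.0043, 0.0493]
tcp_rot: [0.707, 0.707, -0.003, -0.005]
contact_force: [-0.9, 0.4, -2.4]
opening: 0.709
finger_force: 44.4
[0.55410426 0.00370066 0.05316207] [ 1.09332436  0.1885562  -1.70335351]
[0.55410426 0.00370066 0.05316207] [ 1.09332436  0.1885562  -1.70335351]
[0.55410426 0.00370066 0.05316207] [ 1.09332436  0.1885562  -1.70335351]
```

View pics/w2.png

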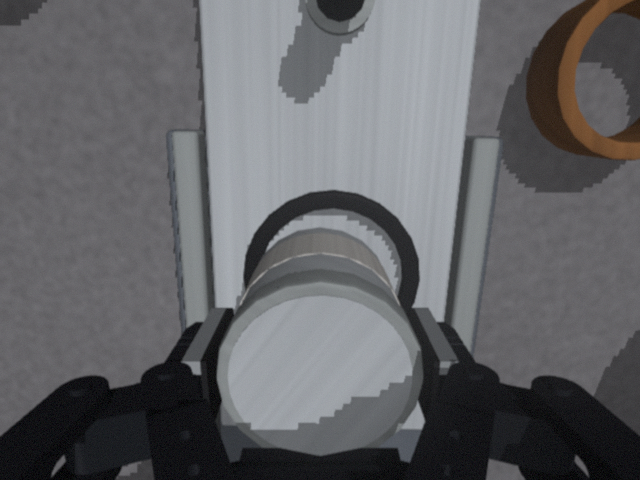

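View pics/s1.png

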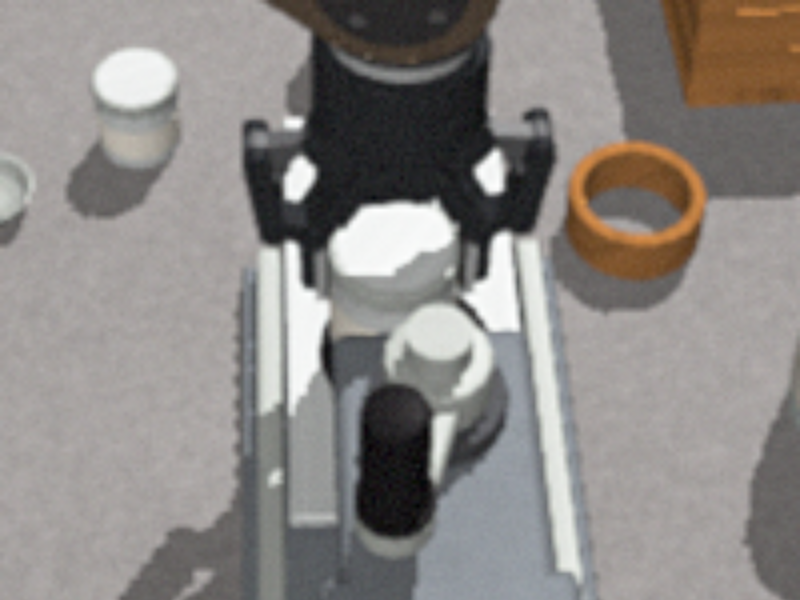

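w2 shows the held tin at column ~321 and the ring centred at column ~332, so the tin needs to go about 5 mm to tool +y. I'll correct, then check with a circle fit.

```bash
python3 -m inch '[[0.65,-0.001,0.004,0,0],[0.65,-0.001,0.004,0,0]]'
cat > f.py <<'E'
from h import *
from scipy.optimize import least_squares
P=[]
for i in range(4):
    p=shot('wrist');P.append(ctrl.get_state()['eef_pos'])
g=p['pixels'].max(2);pts=[]
for c in range(262,405,4):
    k=np.where(g[150:300,c]<60)[0]
    if len(k): pts.append(at_z(p,(c,150+k[0]),.031)[:2])
pts=np.array(pts);f=least_squares(lambda q:np.hypot(*(pts-q).T)-.042,[.557,.003],loss='soft_l1',f_scale=.001)
e=np.mean(P,0);print('ring',f.x,f.cost,'eef',e,P,'need world',f.x-P[-1][:2])
# lid seen
c=cloud(p);k=c[(np.hypot(c[:,0]-.556,c[:,1]-.003)<.04)&(c[:,2]>.1)&(c[:,2]<.13)];print(k[:,2].mean() if len(k) else 0,(k[:,:2].min(0)+k[:,:2].max(0))/2,np.ptp(k[:,:2],axis=0))
E
python3 f.py
```

```text
time: 7.1
eef_pos: [0.5615, 0.0018, 0.0564]
tcp_rot: [0.707, 0.707, 0.001, 0.001]
contact_force: [-0.5, 0.0, -1.4]
opening: 0.714
finger_force: 44.4
ring [0.55772319 0.00296021] 1.0931719429747537e-06 eef [0.56096454 0.00182227 0.05625658] [array([0.56136025, 0.00179601, 0.05649012]), array([0.56108728, 0.00181648, 0.05636777]), array([0.5608443 , 0.00181345, 0.05620612]), array([0.56056633, 0.00186316, 0.05596233])] need world [-0.00284314  0.00109705]
0.11574392259819581 [0.55629309 0.0027406 ] [0.07849728 0.05874105]
```

```bash
python3 -m inch '[[0.65,0.001,0,0,0],[0.65,0.001,0,0,0],[0.65,0.001,0,0,0],[0.65,0.001,0,0,0]]'
python3 f.py
```

```text
time: 7.63
eef_pos: [0.5599, 0.0029, 0.0552]
tcp_rot: [0.707, 0.707, -0.0, -0.0]
contact_force: [-0.7, -0.7, -1.0]
opening: 0.711
finger_force: 44.4
ring [0.55770946 0.0030179 ] 9.824358423771352e-07 eef [0.55996437 0.00292335 0.05510496] [array([0.55996214, 0.0029362 , 0.05513038]), array([0.55998938, 0.00291115, 0.05512341]), array([0.55994362, 0.00291662, 0.05507832]), array([0.55996235, 0.00292943, 0.05508774])] need world [-2.25288768e-03  8.84759855e-05]
0.11476834207349476 [0.55574465 0.00383545] [0.07837451 0.05860324]
```

```bash
python3 -m inch '[[0.65,0,-0.002,0.004,0],[0.65,0,-0.002,0.008,0],[0.65,0,-0.002,0.012,0],[0.65,0,-0.002,0.016,0],[0.65,0,-0.002,0.016,0]]'
python3 -m inch '[[0.65,0,0,0.003,0],[0.65,0,0,0.006,0],[0.65,0,0,0.008,0],[0.65,0,0,0.008,0],[0.65,0,0,0.008,0]]'
```

```text
time: 8.25
eef_pos: [0.557, 0.0031, 0.0377]
tcp_rot: [0.707, 0.707, -0.001, -0.001]
contact_force: [-0.6, -0.2, -2.1]
opening: 0.712
finger_force: 44.4
time: 8.67
eef_pos: [0.5581, 0.0029, 0.0311]
tcp_rot: [0.707, 0.707, 0.0, 0.0]
contact_force: [0.2, 0.2, -2.5]
opening: 0.708
finger_force: 44.5
```

```bash
python3 -m inch '[[0.65,0,0,0.001,0],[0.65,0,0,0.001,0],[0.65,0,0,0.002,0],[0.65,0,0,0.002,0]]'
```

```text
time: 9.0
eef_pos: [0.5583, 0.0028, 0.031]
tcp_rot: [0.707, 0.707, -0.0, -0.0]
contact_force: [-5.6, 0.1, 10.3]
opening: 0.714
finger_force: 45.2
```

```bash
python3 -m inch '[[0.2,0,0,0,0],[0.08,0,0,0,0],[0.08,0,0,0,0],[0.08,0,0,0,0],[0.08,0,0,-0.01,0]]'
python3 -m inch '[[0.08,0,0,-0.03,0],[0.08,0,0,-0.065,0],[0.08,0,0,-0.1,0],[0.08,0,0,-0.135,0],[0.08,0,0,-0.135,0]]'
python3 - <<'E'
from h import *
p=shot('wrist','w3');print(disc(p,(.5577,.003),.045,.08,.1),ctrl.get_state()['eef_pos'])
p=shot('top');print(disc(p,(.56,.123),.02,.063,.076))
p=shot('side');u,v=map(int,proj(p,[.557,.0,.05]));cv2.imwrite('pics/s2.png',cv2.resize(p['pixels'][max(v-60,0):v+60,u-80:u+80,::-1],(800,600)))
E
```

```text
time: 9.42
eef_pos: [0.5561, 0.0032, 0.0371]
tcp_rot: [0.707, 0.707, -0.001, -0.002]
contact_force: [0.8, -0.3, -0.8]
opening: 0.918
finger_force: 0.0
time: 9.83
eef_pos: [0.5631, 0.0021, 0.1841]
tcp_rot: [0.707, 0.707, 0.005, 0.007]
contact_force: [0.7, -0.8, 0.2]
opening: 0.921
finger_force: 0.0
(array([0.55887128, 0.00179468]), 30.962139129638672, array([0.55874599, 0.00344408, 0.09072591]), 7104) [0.5614191  0.00239931 0.1804923 ]
(array([0.56048059, 0.12352672]), 9.906517028808594, array([0.55993008, 0.12301457, 0.06980622]), 70)
```

View pics/w3.png

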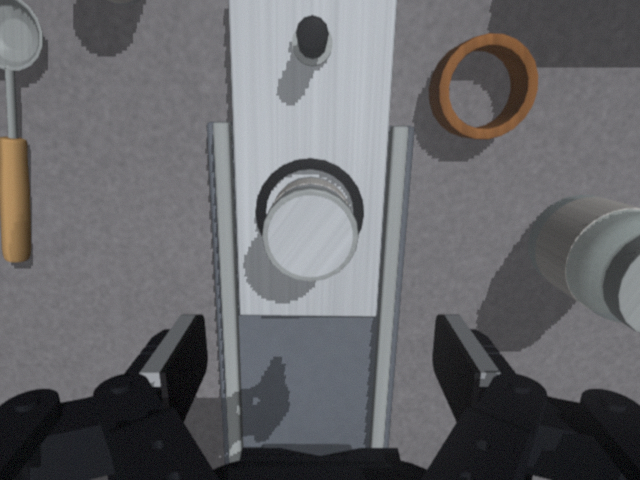

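The tin is standing in the nest: the lid is at (311,235) inside the ring and its top is at 0.0907 m, as expected. Next is the tray handle.

```bash
python3 -m inch '[[0.2,0.035,0,0,0],[0.3,0.07,0,0,0],[0.4,0.105,0,0,0],[0.4,0.12,0,0.01,0],[0.4,0.12,0,0.03,0]]'
python3 -m inch '[[0.4,0,0,0.035,0],[0.4,0,0,0.07,0],[0.4,0,0,0.1,0],[0.4,0,0,0.113,0],[0.4,0,0,0.113,0]]'
python3 -m inch '[[0.9,0,0,0,0],[0.9,0,0,0,0],[0.9,0,0,0,0],[0.9,0,0,0,0]]' 25
```

```text
time: 10.4
eef_pos: [0.5584, 0.1262, 0.1444]
tcp_rot: [0.706, 0.708, 0.001, 0.0]
contact_force: [-0.0, -0.2, -0.6]
opening: 0.599
finger_force: 0.0
time: 10.82
eef_pos: [0.5532, 0.1227, 0.0254]
tcp_rot: [0.707, 0.707, -0.004, -0.004]
contact_force: [-0.7, -0.4, 0.6]
opening: 0.598
finger_force: 0.0
time: 11.15
eef_pos: [0.5605, 0.123, 0.0336]
tcp_rot: [0.707, 0.707, 0.002, 0.002]
contact_force: [2.4, -0.2, 0.9]
opening: 0.218
finger_force: 25.0
```

```bash
python3 -m inch '[[0.9,-0.005,0,0,0],[0.9,-0.015,0,0,0],[0.9,-0.028,-0.0005,0,0],[0.9,-0.042,-0.001,0,0],[0.9,-0.056,-0.001,0,0]]'
python3 -m inch '[[0.9,-0.014,0,0,0],[0.9,-0.028,-0.0005,0,0],[0.9,-0.042,-0.001,0,0],[0.9,-0.056,-0.001,0,0],[0.9,-0.068,-0.001,0,0]]'
python3 -m inch '[[0.9,-0.007,0,0,0],[0.9,-0.012,0,0,0],[0.9,-0.016,0,0,0],[0.9,-0.02,0,0,0],[0.9,-0.024,0,0,0]]'
```

```text
time: 11.57
eef_pos: [0.5591, 0.0658, 0.0335]
tcp_rot: [0.707, 0.707, 0.002, 0.002]
contact_force: [1.8, 2.7, 6.4]
opening: 0.217
finger_force: 25.5
time: 11.98
eef_pos: [0.5576, -0.0031, 0.0335]
tcp_rot: [0.708, 0.706, 0.001, 0.002]
contact_force: [1.8, 2.5, 6.8]
opening: 0.218
finger_force: 25.6
time: 12.4
eef_pos: [0.5571, -0.0265, 0.0335]
tcp_rot: [0.708, 0.707, 0.001, 0.001]
contact_force: [-1.0, 2.3, 9.4]
opening: 0.22
finger_force: 25.7
```

```bash
python3 -m inch '[[0.9,-0.003,0,0,0],[0.9,-0.006,0,0,0],[0.9,-0.009,0,0,0],[0.9,-0.011,0,0,0],[0.9,-0.011,0,0,0]]'
python3 -m inch '[[0.9,-0.001,0,0,0],[0.9,-0.002,0,0,0],[0.9,-0.003,0,0,0],[0.9,-0.004,0,0,0],[0.9,-0.004,0,0,0]]'
```

```text
time: 12.82
eef_pos: [0.5568, -0.0379, 0.0335]
tcp_rot: [0.708, 0.707, 0.0, 0.001]
contact_force: [-2.0, 1.7, 8.1]
opening: 0.215
finger_force: 25.7
time: 13.23
eef_pos: [0.5568, -0.0407, 0.0334]
tcp_rot: [0.708, 0.706, 0.001, 0.0]
contact_force: [-0.0, 3.2, 9.2]
opening: 0.218
finger_force: 25.8
```

```bash
python3 -m inch '[[0.9,-0.001,0,0,0],[0.9,-0.002,0,0,0],[0.9,-0.003,0,0,0],[0.9,-0.003,0,0,0]]'
python3 -m inch '[[0.9,-0.001,0,0,0],[0.9,-0.002,0,0,0],[0.9,-0.003,0,0,0],[0.9,-0.003,0,0,0]]'
```

```text
time: 13.57
eef_pos: [0.5567, -0.0407, 0.0334]
tcp_rot: [0.708, 0.706, 0.003, -0.002]
contact_force: [0.1, 13.2, 10.4]
opening: 0.211
finger_force: 25.8
time: 13.9
eef_pos: [0.5567, -0.0406, 0.0334]
tcp_rot: [0.709, 0.705, 0.005, -0.004]
contact_force: [1.4, 21.3, 12.1]
opening: 0.217
finger_force: 25.9
```

The tray is hard against its stop: the handle held at y=-0.0407 while the push force rose to 21 N. I'll relax the push, release and go up to the crank.

```bash
python3 -m inch '[[0.9,0.003,0,0,0],[0.9,0.0055,0,0,0],[0.6,0.0055,0,0,0],[0.45,0.0055,0,0,0],[0.4,0.0055,0,0,0]]'
python3 -m inch '[[0.4,0,0,-0.02,0],[0.4,0,0,-0.05,0],[0.4,0,0,-0.085,0],[0.4,0,0,-0.12,0],[0.4,0,0,-0.155,0]]'
python3 -m inch '[[0.4,0,0,-0.035,0],[0.4,0,0,-0.07,0],[0.4,0,0,-0.105,0],[0.4,0,0,-0.14,0],[0.4,0,0,-0.18,0]]'
python3 -m inch '[[0.4,-0.035,-0.005,0,0],[0.4,-0.07,-0.01,0,0],[0.4,-0.105,-0.015,0,0],[0.4,-0.14,-0.02,0,0],[0.4,-0.175,-0.023,0,0]]'
python3 -m inch '[[0.4,0,0,0,0],[0.4,0,0,0,0]]'
cat > g.py <<'E'
from h import *
for n in ['wrist','top']:
    p=shot(n,n+'g');c=disc(p,(.534,-.216),.02,.285,.31);s=ctrl.get_state();print(n,c,tool([*c[0],.275]))
    print('handle',disc(p,(.556,-.04),.02,.063,.076)[:2]) if n=='top' else 0
print(s['eef_pos'],s['qpos'],s['contact_force'])
E
python3 g.py
```

```text
time: 14.32
eef_pos: [0.5548, -0.0413, 0.0305]
tcp_rot: [0.708, 0.707, -0.001, -0.001]
contact_force: [-0.3, 0.3, -0.3]
opening: 0.6
finger_force: 0.0
time: 14.73
eef_pos: [0.5548, -0.0412, 0.1866]
tcp_rot: [0.708, 0.707, -0.001, -0.001]
contact_force: [0.3, -0.5, -0.9]
opening: 0.601
finger_force: 0.0
time: 15.15
eef_pos: [0.5547, -0.0412, 0.3657]
tcp_rot: [0.708, 0.707, -0.001, -0.002]
contact_force: [1.2, -0.9, -0.2]
opening: 0.598
finger_force: 0.0
time: 15.57
eef_pos: [0.5315, -0.2176, 0.3653]
tcp_rot: [0.708, 0.707, -0.0, -0.001]
contact_force: [0.5, -0.1, -0.2]
opening: 0.598
finger_force: 0.0
time: 15.73
eef_pos: [0.5318, -0.2176, 0.3646]
tcp_rot: [0.709, 0.705, -0.0, -0.002]
contact_force: [-0.0, -0.3, -0.1]
opening: 0.6
finger_force: 0.0
wrist (array([ 0.53487115, -0.21681979]), 12.01684284210205, array([ 0.53476166, -0.21510378,  0.29671875]), 1333) [-0.00068204  0.00286306  0.0900606 ]
top (array([ 0.53747131, -0.20959634]), 8.223686218261719, array([ 0.53761277, -0.20769423,  0.2940639 ]), 35) [0.00572061 0.00509924 0.09042808]
handle (array([ 0.55663538, -0.03981099]), 9.775670051574707)
[ 0.53247756 -0.21541565  0.36542767] [-5.61159145e-01 -1.19988521e-02  1.62255609e+00  3.21643340e-04
  1.53271055e+00 -5.59894534e-01] [-0.86058555  0.41417312 -0.9260105 ]
```

```bash
python3 -m inch '[[0.4,0.0005,0.0025,0.03,0],[0.4,0.0005,0.0025,0.06,0],[0.4,0.0005,0.0025,0.085,0],[0.4,0.0005,0.0025,0.108,0],[0.4,0.0005,0.0025,0.108,0]]'
python3 -m inch '[[0.9,0,0,0,0],[0.9,0,0,0,0],[0.9,0,0,0,0],[0.9,0,0,0,0],[0.9,0,0,0,0]]' 40
python3 -c "
from h import *
s=ctrl.get_state();print(s['eef_pos'],s['tcp_rot'],s['contact_force'],s['time'])"
```

```text
time: 16.25
eef_pos: [0.5329, -0.2118, 0.2518]
tcp_rot: [0.707, 0.708, -0.001, -0.005]
contact_force: [-0.6, -0.1, -0.6]
opening: 0.6
finger_force: 0.0
time: 16.67
eef_pos: [0.5363, -0.215, 0.2607]
tcp_rot: [0.707, 0.707, 0.001, 0.002]
contact_force: [-0.4, 2.2, 3.8]
opening: 0.254
finger_force: 39.5
[ 0.53632305 -0.21502956  0.26066388] [0.70727115 0.70694005 0.00088906 0.00157888] [-0.44352976  2.18805116  3.81739203] 16.6667
```

```bash
cat > r.py <<'E'
import numpy as np,sys,json
# th0 step nrows ncalls [r]
t,st,n,k=float(sys.argv[1]),float(sys.argv[2]),int(sys.argv[3]),int(sys.argv[4]);r=float(sys.argv[5]) if len(sys.argv)>5 else .06
P=lambda t:np.round(r*np.array([-np.cos(t),-np.sin(t)])*2000)/2000
for j in range(k):
    a=t+j*n*st
    print(json.dumps([[0.9,*map(float,np.round(P(a+(i+1)*st)-P(a),4)),0,0] for i in range(n)]).replace(' ',''), round(a+n*st,3))
E
python3 r.py .326 .35 5 5
```

```text
[[0.9,0.01,-0.0185,0,0],[0.9,0.026,-0.0325,0,0],[0.9,0.0455,-0.04,0,0],[0.9,0.0665,-0.0405,0,0],[0.9,0.086,-0.0335,0,0]] 2.076
[[0.9,0.0165,0.013,0,0],[0.9,0.027,0.031,0,0],[0.9,0.031,0.0515,0,0],[0.9,0.0275,0.072,0,0],[0.9,0.0175,0.0905,0,0]] 3.826
[[0.9,-0.016,0.0135,0,0],[0.9,-0.0355,0.021,0,0],[0.9,-0.0565,0.021,0,0],[0.9,-0.076,0.0145,0,0],[0.9,-0.092,0.001,0,0]] 5.576
[[0.9,-0.0105,-0.018,0,0],[0.9,-0.0145,-0.0385,0,0],[0.9,-0.011,-0.059,0,0],[0.9,-0.0005,-0.0775,0,0],[0.9,0.0155,-0.091,0,0]] 7.326
[[0.9,0.0195,-0.007,0,0],[0.9,0.0405,-0.007,0,0],[0.9,0.06,0.0,0,0],[0.9,0.076,0.0135,0,0],[0.9,0.0865,0.0315,0,0]] 9.076
```

```bash
python3 -m inch '[[0.9,0.01,-0.0185,0,0],[0.9,0.026,-0.0325,0,0],[0.9,0.0455,-0.04,0,0],[0.9,0.0665,-0.0405,0,0],[0.9,0.086,-0.0335,0,0]]'
```

```text
time: 17.08
eef_pos: [0.5012, -0.1293, 0.2606]
tcp_rot: [0.708, 0.706, -0.001, 0.002]
contact_force: [0.7, -1.2, 2.3]
opening: 0.256
finger_force: 40.0
```

```bash
python3 -m inch '[[0.9,0.0165,0.013,0,0],[0.9,0.027,0.031,0,0],[0.9,0.031,0.0515,0,0],[0.9,0.0275,0.072,0,0],[0.9,0.0175,0.0905,0,0]]'
python3 -m inch '[[0.9,-0.016,0.0135,0,0],[0.9,-0.0355,0.021,0,0],[0.9,-0.0565,0.021,0,0],[0.9,-0.076,0.0145,0,0],[0.9,-0.092,0.001,0,0]]'
```

```text
time: 17.5
eef_pos: [0.5936, -0.1119, 0.2606]
tcp_rot: [0.707, 0.708, -0.001, 0.002]
contact_force: [-7.0, -5.7, 5.2]
opening: 0.255
finger_force: 40.4
time: 17.92
eef_pos: [0.5933, -0.2036, 0.2606]
tcp_rot: [0.707, 0.707, 0.001, -0.001]
contact_force: [-6.1, 8.2, 8.1]
opening: 0.256
finger_force: 40.6
```

```bash
cat > r.py <<'E'
import numpy as np,sys,json
t,st,n,k=float(sys.argv[1]),float(sys.argv[2]),int(sys.argv[3]),int(sys.argv[4]);r=.059
P=lambda t:np.round(r*np.array([-np.cos(t),-np.sin(t)])*2000)/2000
a0=np.array([-.0455,.039+.0015]) if 'first' in sys.argv else P(t)
for j in range(k):
    a=t+j*n*st;b=a0 if j==0 else P(a)
    print(json.dumps([[0.9,*map(float,np.round(P(a+(i+1)*st)-b,4)),0,0] for i in range(n)]).replace(' ',''), round(a+n*st,3))
E
cat > t.py <<'E'
from h import *
C=np.array([.554,-.158]);s=ctrl.get_state();d=s['eef_pos'][:2]-C;th=np.arctan2(-d[0],-d[1])%(2*np.pi)
f=s['contact_force'][:2];print('r',round(np.hypot(*d)*1000,1),'th',round(th,3),round(th+2*np.pi,3),'rad',round(f@d/np.hypot(*d),1),'tan resist',round(-f@np.array([-np.cos(th),np.sin(th)]),2))
E
python3 r.py 5.576 .35 5 2 first;python3 r.py 9.076 .15 3 12
```

```text
[[0.9,-0.01,-0.02,0,0],[0.9,-0.0135,-0.04,0,0],[0.9,-0.01,-0.0605,0,0],[0.9,0.0,-0.078,0,0],[0.9,0.016,-0.0915,0,0]] 7.326
[[0.9,0.019,-0.007,0,0],[0.9,0.0395,-0.007,0,0],[0.9,0.059,0.0,0,0],[0.9,0.0745,0.013,0,0],[0.9,0.085,0.031,0,0]] 9.076
[[0.9,0.0025,0.0085,0,0],[0.9,0.0035,0.017,0,0],[0.9,0.003,0.026,0,0]] 9.526
[[0.9,-0.0015,0.0085,0,0],[0.9,-0.004,0.017,0,0],[0.9,-0.008,0.025,0,0]] 9.976
[[0.9,-0.0055,0.007,0,0],[0.9,-0.0115,0.0135,0,0],[0.9,-0.0185,0.0185,0,0]] 10.426
[[0.9,-0.008,0.0045,0,0],[0.9,-0.0165,0.0075,0,0],[0.9,-0.025,0.009,0,0]] 10.876
[[0.9,-0.009,0.0005,0,0],[0.9,-0.0175,-0.0005,0,0],[0.9,-0.026,-0.0025,0,0]] 11.326
[[0.9,-0.0085,-0.0035,0,0],[0.9,-0.016,-0.0085,0,0],[0.9,-0.0225,-0.014,0,0]] 11.776
[[0.9,-0.006,-0.0065,0,0],[0.9,-0.0105,-0.014,0,0],[0.9,-0.014,-0.0225,0,0]] 12.226
[[0.9,-0.0025,-0.0085,0,0],[0.9,-0.0035,-0.017,0,0],[0.9,-0.003,-0.026,0,0]] 12.676
[[0.9,0.0015,-0.0085,0,0],[0.9,0.0045,-0.017,0,0],[0.9,0.0085,-0.025,0,0]] 13.126
[[0.9,0.005,-0.007,0,0],[0.9,0.0115,-0.013,0,0],[0.9,0.0185,-0.0185,0,0]] 13.576
[[0.9,0.008,-0.004,0,0],[0.9,0.0165,-0.007,0,0],[0.9,0.025,-0.0085,0,0]] 14.026
[[0.9,0.009,-0.0005,0,0],[0.9,0.0175,0.0005,0,0],[0.9,0.026,0.003,0,0]] 14.476
```

```bash
python3 -m inch '[[0.9,-0.01,-0.02,0,0],[0.9,-0.0135,-0.04,0,0],[0.9,-0.01,-0.0605,0,0],[0.9,0.0,-0.078,0,0],[0.9,0.016,-0.0915,0,0]]';python3 t.py
python3 -m inch '[[0.9,0.019,-0.007,0,0],[0.9,0.0395,-0.007,0,0],[0.9,0.059,0.0,0,0],[0.9,0.0745,0.013,0,0],[0.9,0.085,0.031,0,0]]';python3 t.py
python3 -m inch '[[0.9,0.0025,0.0085,0,0],[0.9,0.0035,0.017,0,0],[0.9,0.003,0.026,0,0]]';python3 t.py
```

```text
time: 18.33
eef_pos: [0.5025, -0.1888, 0.2606]
tcp_rot: [0.708, 0.706, 0.001, 0.003]
contact_force: [6.6, 1.4, 2.7]
opening: 0.252
finger_force: 40.1
r 60.0 th 1.031 7.315 rad -6.4 tan resist 2.17
time: 18.75
eef_pos: [0.5329, -0.1013, 0.2606]
tcp_rot: [0.707, 0.707, 0.0, 0.001]
contact_force: [-0.6, -1.8, 3.4]
opening: 0.257
finger_force: 40.2
r 60.5 th 2.785 9.069 rad -1.4 tan resist 1.22
time: 19.0
eef_pos: [0.5604, -0.0981, 0.2606]
tcp_rot: [0.707, 0.707, 0.002, 0.0]
contact_force: [-0.8, 5.6, 6.4]
opening: 0.258
finger_force: 40.5
r 60.2 th 3.249 9.532 rad 5.5 tan resist 1.44
```

```bash
python3 -m inch '[[0.9,-0.0005,0.0085,0,0],[0.9,-0.003,0.017,0,0],[0.9,-0.007,0.025,0,0]]';python3 t.py
python3 -m inch '[[0.9,-0.0055,0.007,0,0],[0.9,-0.0115,0.0135,0,0]]';python3 t.py
```

```text
time: 19.25
eef_pos: [0.5857, -0.1066, 0.2606]
tcp_rot: [0.707, 0.707, 0.002, 0.002]
contact_force: [-0.4, 1.6, 5.9]
opening: 0.256
finger_force: 40.5
r 60.4 th 3.695 9.978 rad 1.2 tan resist 1.24
time: 19.42
eef_pos: [0.5982, -0.1169, 0.2606]
tcp_rot: [0.707, 0.707, 0.002, -0.001]
contact_force: [-4.6, 6.7, 8.5]
opening: 0.255
finger_force: 40.7
r 60.3 th 3.962 10.246 rad 1.2 tan resist 8.09
```

The foot is on the lid: resistance rose from about 1.3 to 8.1 N at θ≈10.2. I'll go on in finer steps.

```bash
sed -i 's/\*2000)\/2000/*4000)\/4000/' r.py
python3 -m inch '[[0.9,-0.007,0.005,0,0],[0.9,-0.015,0.0095,0,0]]';python3 t.py
python3 r.py 10.576 .06 2 6
```

```text
time: 19.58
eef_pos: [0.6079, -0.131, 0.2606]
tcp_rot: [0.707, 0.707, 0.003, -0.001]
contact_force: [-2.0, 7.7, 7.2]
opening: 0.257
finger_force: 40.6
r 60.2 th 4.248 10.531 rad 1.7 tan resist 7.83
[[0.9,-0.0032,0.0013,0,0],[0.9,-0.0065,0.0023,0,0]] 10.696
[[0.9,-0.0035,0.001,0,0],[0.9,-0.007,0.0018,0,0]] 10.816
[[0.9,-0.0035,0.0005,0,0],[0.9,-0.007,0.001,0,0]] 10.936
[[0.9,-0.0035,0.0,0,0],[0.9,-0.007,0.0,0,0]] 11.056
[[0.9,-0.0035,-0.0005,0,0],[0.9,-0.007,-0.001,0,0]] 11.176
[[0.9,-0.0035,-0.0008,0,0],[0.9,-0.007,-0.0018,0,0]] 11.296
```

```bash
python3 -m inch '[[0.9,-0.0035,0.0015,0,0],[0.9,-0.0065,0.0025,0,0]]'|grep -v opening;python3 t.py
python3 -m inch '[[0.9,-0.0035,0.001,0,0]]'|grep force;python3 t.py
```

```text
time: 19.75
eef_pos: [0.6107, -0.1378, 0.2606]
tcp_rot: [0.707, 0.707, 0.003, -0.001]
contact_force: [-0.0, 8.2, 6.9]
finger_force: 40.5
r 60.2 th 4.371 10.654 rad 2.8 tan resist 7.77
contact_force: [0.1, 8.7, 6.4]
finger_force: 40.5
r 60.2 th 4.426 10.709 rad 2.6 tan resist 8.34
```

```bash
python3 -m inch '[[0.9,-0.003,0.001,0,0]]'|grep contact;python3 t.py
python3 -m inch '[[0.9,-0.003,0.0005,0,0]]'|grep contact;python3 t.py
```

```text
contact_force: [-0.4, 7.1, 6.3]
r 60.2 th 4.479 10.763 rad 1.2 tan resist 6.98
contact_force: [-0.2, 7.4, 5.7]
r 60.2 th 4.529 10.812 rad 1.2 tan resist 7.29
```

```bash
python3 -m inch '[[0.9,-0.003,0.0005,0,0]]'|grep contact;python3 t.py
```

```text
contact_force: [-0.4, 7.3, 6.2]
r 60.2 th 4.58 10.863 rad 0.6 tan resist 7.32
```

```bash
python3 -m inch '[[0.9,-0.003,0.0,0,0]]'|grep contact;python3 t.py
python3 -m inch '[[0.9,-0.003,0.0,0,0]]'|grep contact;python3 t.py
```

```text
contact_force: [0.4, 8.0, 5.7]
r 60.1 th 4.63 10.913 rad 1.1 tan resist 7.92
contact_force: [1.6, 7.4, 6.5]
r 60.1 th 4.679 10.962 rad 1.8 tan resist 7.34
```

```bash
python3 -m inch '[[0.9,-0.003,0.0,0,0]]'|grep contact;python3 t.py
python3 -m inch '[[0.9,-0.0015,0.0,0,0],[0.9,-0.0025,0.0,0,0]]'|grep contact;python3 t.py
```

```text
contact_force: [1.3, 8.8, 6.2]
r 60.1 th 4.729 11.012 rad 1.2 tan resist 8.83
contact_force: [0.7, 10.4, 6.8]
r 60.1 th 4.755 11.038 rad 0.3 tan resist 10.47
```

```bash
python3 -m inch '[[0.9,-0.001,-0.0002,0,0],[0.9,-0.002,-0.0002,0,0]]'|grep contact;python3 t.py
```

```text
contact_force: [1.7, 12.1, 6.9]
r 60.1 th 4.774 11.058 rad 0.9 tan resist 12.21
```

```bash
python3 -m inch '[[0.9,-0.0005,0,0,0],[0.9,-0.0008,0,0,0]]'|grep contact;python3 t.py
```

```text
contact_force: [1.5, 13.7, 6.8]
r 60.1 th 4.78 11.063 rad 0.5 tan resist 13.81
```

```bash
python3 -m inch '[[0.9,0.001,0,0,0],[0.9,0.002,0,0,0],[0.9,0.003,0,0,0]]'|grep -v finger;python3 t.py
```

```text
time: 21.08
eef_pos: [0.614, -0.1606, 0.2606]
tcp_rot: [0.707, 0.707, 0.004, -0.0]
contact_force: [2.4, 8.5, 5.7]
opening: 0.258
r 60.1 th 4.756 11.039 rad 2.1 tan resist 8.62
```

```bash
python3 -m inch '[[0.7,0,0,0,0],[0.6,0,0,0,0],[0.6,0,0,0,0],[0.6,0,0,0,0]]'
python3 -m inch '[[0.6,0,0,-0.01,0],[0.6,0,0,-0.03,0],[0.6,0,0,-0.06,0],[0.6,0,0,-0.095,0],[0.6,0,0,-0.12,0]]'
python3 -m inch '[[0.6,0.02,-0.03,0,0],[0.6,0.04,-0.065,0,0],[0.6,0.05,-0.1,0,0],[0.6,0.05,-0.13,0,0],[0.6,0.05,-0.13,0,0]]'
python3 - <<'E'
from h import *
p=shot('top','top9');print('grip',disc(p,(.614,-.16),.025,.285,.31)[:3],'handle',disc(p,(.556,-.04),.02,.063,.076)[:2])
p=shot('side','side9')
s=ctrl.get_state();print(s['eef_pos'],s['contact_force'],s['time'])
E
```

```text
time: 21.42
eef_pos: [0.6119, -0.1642, 0.2576]
tcp_rot: [0.708, 0.707, -0.0, -0.0]
contact_force: [0.3, 0.3, 0.4]
opening: 0.397
finger_force: 0.0
time: 21.83
eef_pos: [0.6124, -0.164, 0.382]
tcp_rot: [0.708, 0.707, 0.0, 0.002]
contact_force: [0.2, -0.1, 0.2]
opening: 0.401
finger_force: 0.0
time: 22.25
eef_pos: [0.4787, -0.1126, 0.3797]
tcp_rot: [0.707, 0.707, -0.0, 0.001]
contact_force: [0.1, 0.3, 0.0]
opening: 0.398
finger_force: 0.0
grip (array([ 0.6133446, -0.1561188]), 12.270259857177734, array([ 0.61572766, -0.15302128,  0.29659561])) handle (array([ 0.55650732, -0.03968172]), 9.79547119140625)
[ 0.48179153 -0.1135304   0.37946851] [ 0.73992398  0.24547385 -0.21116915] 22.35
```

View pics/side9.png

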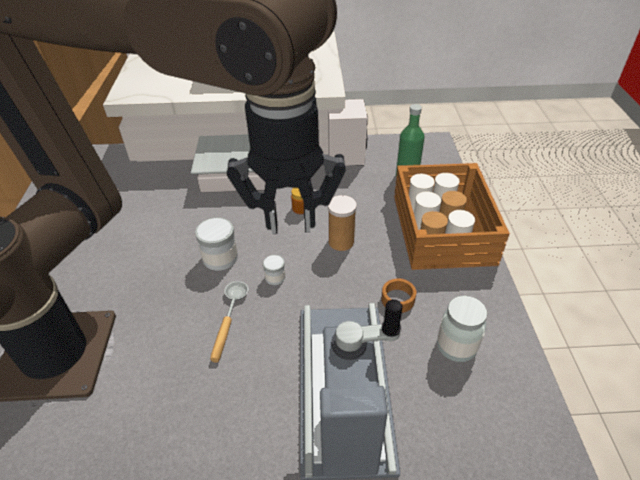

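The side view shows the gripper clear of the press and the crank grip at (392,318). The tray is still home, and the canister, jars and bangle stand where they were.

```bash
python3 -c "
from plant import ctrl
print(ctrl.sign_off())"
```

```text
the job is handed in; nothing more can be done
None
```

I stood the middle tin in the nest, slid the tray hard against its stop, and cranked until it came up firm at about 11–12.5 N over idle (crush limit 16 N). I then let go and handed in at about 22 s; the crank eased back about 5 mm at the grip as I backed off and let go, and I did not re-measure the lid.

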